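# Park the gate plunger and load the toy-van chute

## Robot

A 6-joint arm with a two-finger parallel gripper is mounted at the origin on the work surface. World frame = base frame: x ahead of the robot, y to its left, z up, the work surface at z = 0. Lengths are in mm, angles in rad, forces in N, time in s.
With the tool pointing down it reaches from about 350 to 875 mm from the base axis. Payload 4.2 kg.
Tool frame: the origin (TCP) lies midway between the tips of the shut fingers; the grasp point (between the pads) lies 19 mm behind it; y points along the fingers, x is the direction in which the jaws open and shut, and the axes are right-handed (so a half turn about y gives the same grasp; the last joint's range is limited). The gripper opens to 85 mm and grips with 20 to 120 N. Pads are 22 mm wide; open, the fingers measure 114 mm over their backs; the gripper's body (76 mm by 85 mm) begins 54 mm behind the grasp point. The pads swing forward as they close: fully open they stand 13 mm farther back than shut.
Start: joints at [0.259, 0.385, 0.008, 0, -1.194, -0.259], TCP at [624.979, 0.025, 231.312] pointing down, gripper open.
Joint ranges: [-3.14, 3.14], [-1.21, 2.06], [-1.07, 1.41], [-3.16, 2.05], [-2.99, -0.16], [-3.1, 3.1]. Speed limits (rad/s): [2.79, 2.79, 3.14, 3.14, 3.14, 3.14].

## Interface

Orientations are given as a unit quaternion [x, y, z, w].
In Python, from bench import read_state, get_image, job_done gives the robot as it stands.
- The arm moves only by the tool play_rows, never from a script. Its argument "series" is a list of rows, each a list of 7 numbers: the shift along the tool's x, y, z in m, then the turn, a rotation vector about the tool's x, y, z in rad, then the finger opening in m, from 0 to 0.0854. In form: [[x, y, z, wx, wy, wz, claw], ...]. A call has 1 to 10 rows; each row shifts and turns the pose as measured when the row begins, along the tool's axes as they then stand; what a row does not reach is not made up. A row lasts 1/10 s, in which the tool goes at most 50 mm and 8.59 degrees, less where a joint would pass 70% of its speed; a pose out of reach is approached as far as the arm can. A call with a gripper value outside its range is refused whole. The fingers move at their own pace and stop on an object; the grip force is fixed at half the most. Time passes only in rows, so rows that do not move let the fingers close. It gives the time, the measured TCP pose, the force and the opening at its end, in the units of the state.
- read_state(): the state, without advancing time (a new reading comes with each control period).
- get_image(name): name is "scene" or "side" or "wrist"; returns a dict with "color" (420x560x3 uint8, red, green, blue), "intrinsics" (3x3 intrinsics, pixels), "D" ([k1, k2, p1, p2, k3] as OpenCV has them; the pictures are not rectified), "origin" and "orientation" of the camera in the world. Camera axes: x right, y down, z forward; pixel columns grow to the right and rows downward; lengths in mm; the calibration is good to about 2 mm. A picture is of the moment at which its call begins. There is no depth.
- job_done(): hands the job in, once; it reports no verdict.
The state is a dict: "clock": time; "joints": joint angles; "joint_vel": joint speeds; "joint_efforts": joint torques, N m; "position": TCP position; "ee_rot": TCP orientation; "contact_force": force on the tool from outside, world axes, zero at the start; "wrist_torque": the same for the moment, N m; "gripper_width": finger opening in mm.
Only numpy, scipy, OpenCV 4.12 (cv2) and the standard library are available. Lean on these libraries where they do the work, as an engineer would, in place of code of your own. Each camera call takes 0.05 s, during which the arm holds its last target. There are 200 camera calls.

## Task

Open the chute's gate: pull the red spring plunger handle up, twist it counterclockwise into its rest notch and let go, so that it stays retracted by itself. Then load both toy van bodies into the chute, nose downhill, so that they run under the gate and queue up, one on the stop at the bottom and the other right behind it. Leave the gate parked open and the other things on the bench where they are.

Things in the scene. Friction and masses are not known exactly. Their poses are not given: they have to be found in the camera images.
- chute: fixed tilted chute on a plywood base 100 x 300 x 12; origin on the table under the plunger's vertical axis, z up. It falls towards its own -y at 18 degrees: downhill in its frame is (0, -0.951, -0.309), floor normal (0, -0.309, 0.951). The channel runs, along the slope, from an orange stop 135 downhill of the plunger's axis to its open mouth 155 uphill
- channel (a point): point of the channel's floor on the plunger's axis, 70 above the table; axes as the chute. U channel open above: 34 wide inside, side walls only 9 high and 5 thick. White slippery floor (friction about 0.1 to 0.2): a van put down and let go runs down by itself, under the gate when that is parked, to the stop
- bridge (a point): top of the green bridge on the plunger's axis, 124 above the table. The bridge spans the channel: 74 across (x), 32 along y, 8 thick; a steel collar, radius 18, 22 high, stands on it round the plunger
- gate_pull (a joint): how far the plunger is pulled up, m: 0 = pin down, tip in the way of the vans. A spring pushes it down with 5 N at 0, 11 N at 0.018 (plus its 0.1 kg). It must come up 0.017 before it can be twisted; end stop 0.021; resting in its notch it reads 0.014
- gate_twist (a joint): twist of the handle, rad, counterclockwise seen from above: 0 = bar along the chute, cross pin in a deep slot (cannot turn unless pulled up); 1.31 = over the rest notch, 3 mm deep; end stop 1.36. Turned there and let down, the cross pin sits in the notch and holds the gate open
- gate_handle (a point): centre of the red bar handle on top of the plunger; it rises and turns with it. Bar 13 thick (x), 46 long (y), 22 high. With the pin down it lies 171 above the table and its y is along the chute's y. Below the bar 14 mm of a 9 mm stem stands free over the steel collar
- load_place (a point): where a van's centre lies when it stands on the channel's floor in the open upper part, 118 uphill of the plunger's axis along the slope, clear of bridge and handle; axes as the chute (not tilted). Hold vans by their upper part (fingertips 11 or more over the van's underside, as the walls are 9 high) and tilted 18 degrees with the slope
- first_place (a point): where the centre of the lower van comes to rest, nose on the orange stop; axes as the chute
- second_place (a point): where the centre of the other van comes to rest, nose against the tail of the first; axes as the chute
- van_a_mid (a point): centre (half-way up) of a loose toy van body of light wood with a blue bonnet, 56 long x 30 wide x 34 high, about 50 g, starting upright on the table. x points to its nose, y to its left, z to its roof. The front 14 mm (bonnet) is only 18 high; the rest is full height, 30 wide, flat-sided
- van_b_mid (a point): centre (half-way up) of a loose toy van body of brown wood with a yellow bonnet, 56 long x 30 wide x 34 high, about 50 g, starting upright on the table. x points to its nose, y to its left, z to its roof. The front 14 mm (bonnet) is only 18 high; the rest is full height, 30 wide, flat-sided
- van_a_nose (a point): middle of the front face plane of the blue-bonnet van, 28 mm ahead of its centre, half-way up
- van_b_nose (a point): middle of the front face plane of the yellow-bonnet van, 28 mm ahead of its centre, half-way up
- glue: bystander: yellow glue bottle, 56 across, 160 high; origin under its centre
- tape: bystander: roll of blue tape lying flat, 104 across, 24 high; origin under its centre
- pencil: bystander: flat red carpenter's pencil, 182 long along x, 8 high; origin under its middle
- square: bystander: try square lying flat, wooden stock 110 along y, steel blade 200 along x, 16 high; origin under the stock
- tub: bystander: open yellow tub, 100 across, 85 high; origin under its centre
- mallet: bystander: hammer with wooden handle lying along x, handle to -x; about 300 long, under 40 high
Things that resemble listed ones, but are neither listed nor needed, are in the scene too. What is shaped like the part that bears van_a_mid but turquoise is not meant.

How it is judged (in metres and radians):
On the way, in this order (a step that is already met when the one before it is completed fails the run):
1. the plunger rests in its notch by itself, retracted and let go, before any van is lifted to the chute (value of joint gate_pull between 0.011 and 0.0165 m and value of joint gate_twist above 1.1 rad and contact force between the fingers and chute below 0.5 N and height (world z) of each of van_a_mid, van_b_mid below 0.05 m), for 0.3 s.
2. a first van rests on the stop, nose downhill (((distance between van_a_mid and first_place below 0.01 m and y of van_a_nose in the frame of chute below -0.115 m) or (distance between van_b_mid and first_place below 0.01 m and y of van_b_nose in the frame of chute below -0.115 m))), for 0.2 s.
At the end, for the whole second after the job is handed in: The plunger still rests in its notch by itself (pulled up 11 to 16.5 mm, twisted more than 1.1 rad), and the two vans stand in the chute nose downhill, in either order: one with its centre within 10 mm of its place on the stop, the other within 10 mm of its place right behind it (value of joint gate_pull between 0.011 and 0.0165 m and value of joint gate_twist above 1.1 rad and (((distance between van_a_mid and first_place below 0.01 m and y of van_a_nose in the frame of chute below -0.115 m) and (distance between van_b_mid and second_place below 0.01 m and y of van_b_nose in the frame of chute below -0.062 m)) or ((distance between van_b_mid and first_place below 0.01 m and y of van_b_nose in the frame of chute below -0.115 m) and (distance between van_a_mid and second_place below 0.01 m and y of van_a_nose in the frame of chute below -0.062 m)))); the robot touches nothing.
It fails at once if a bystander (glue, tape, pencil, square, tub, mallet) is moved more than 40 mm (distance of any of glue, tape, pencil, square, tub, mallet from where it was at the start of the episode above 0.04 m).
It also fails if it takes over 72 s, if anything falls off the work surface, if the arm or the gripper's body presses on something with over 40 N, if the wrist force passes 120 N, or if a joint passes its speed limit or range.

## Working session

There is one attempt and no reset: what is moved stays moved. The work goes in short steps, Python scripts to look and compute and a tool call to move; the robot and the scene stay as the last step left them, time stands still between calls to the robot, and variables do not carry over. Pictures are saved under pics/ and viewed, about 8 in all and at most 12, crops included, and the job is handed in when it is done.

Besides the shell and the picture viewer there is one more tool, called after "Emit:" by a JSON object that holds its "op" and its "data", one argument or row to a line. play_rows: Moves the arm, as the interface text tells. Its arguments: {"type":"object","properties":{"series":{"type":"array","items":{"type":"array","items":{"type":"number"}}}},"required":["series"]}

```bash
mkdir -p pics; cat > h.py <<'E'
import numpy as np, cv2
from scipy.spatial.transform import Rotation as R
from bench import read_state, get_image
def snap(n,f=None):
    im=get_image(n)
    if f: cv2.imwrite('pics/'+f,im['color'][:,:,::-1])
    return im
def ray(im,uv):
    K=np.array(im['intrinsics']);D=np.array(im['D'])
    p=cv2.undistortPoints(np.array(uv,float).reshape(-1,1,2),K,D).reshape(-1,2)
    d=np.c_[p,np.ones(len(p))]@R.from_quat(im['orientation']).as_matrix().T
    return np.array(im['origin'],float),d
def onz(im,uv,z):
    o,d=ray(im,uv); return o+d*((z-o[2])/d[:,2])[:,None]
def proj(im,P):
    Rm=R.from_quat(im['orientation']).as_matrix()
    c=(np.atleast_2d(P)-np.array(im['origin']))@Rm
    return cv2.projectPoints(c,np.zeros(3),np.zeros(3),np.array(im['intrinsics']),np.array(im['D']))[0].reshape(-1,2)
E
python3 - <<'E'
from h import *
a=snap('scene','s0.png');b=snap('side','d0.png')
for i in(a,b):print(i['origin'],i['orientation'],i['intrinsics'])
print(read_state())
E
```

```text
[1270.00790952 -640.09431856 1094.78913793] [ 0.82952029  0.39297365 -0.16276744 -0.36190409] [[536.82323742   0.         276.39059639]
 [  0.         536.82323742 211.67055085]
 [  0.           0.           1.        ]]
[ 359.9961062  1016.84776853 1039.2718882 ] [-0.0610954   0.91085007 -0.4063762   0.0384433 ] [[529.5528035    0.         279.42890219]
 [  0.         529.5528035  210.33031643]
 [  0.           0.           1.        ]]
{'clock': 0.1, 'joints': array([ 2.58611190e-01,  3.85490280e-01,  6.76256908e-03, -4.34932523e-04,
       -1.19398272e+00, -2.58587395e-01]), 'joint_vel': array([ 0.00014899, -0.00080981,  0.0035209 ,  0.00159599, -0.00130575,
       -0.00180907]), 'joint_efforts': array([-2.41840362e-04, -3.93318665e+01,  1.88929778e+01,  4.19793829e+00,
       -2.58899068e-03, -3.31562532e-06]), 'position': array([6.24483960e+02, 2.56501176e-02, 2.30324592e+02]), 'ee_rot': array([ 6.42480057e-04, -7.07071558e-01,  7.07141324e-01,  7.39091802e-04]), 'contact_force': array([-0.25703949, -0.23724016,  0.10398558]), 'wrist_torque': array([ 0.00370618,  0.02745418, -0.00067968]), 'gripper_width': 85.27179582422336}
```

View pics/s0.png

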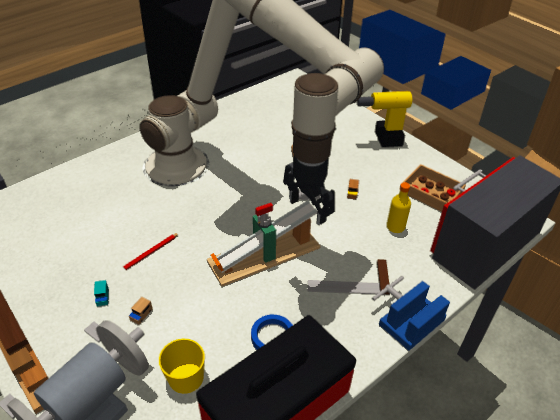

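View pics/d0.png

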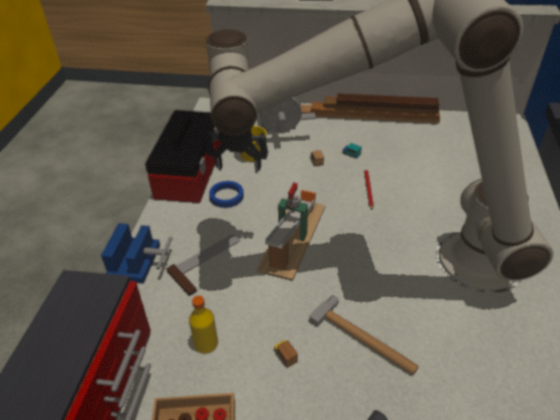

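Candidates: in the scene view, the turquoise van at (101,292) is the decoy. The van with the blue bonnet at (141,309) is van_a, and the brown one with the yellow bonnet at (353,187) is van_b. The chute is at about (262,240) with its red handle at (264,210); the red pencil at (150,250) is the other red thing. In the side view, van_a is at (318,157), turquoise at (353,150), van_b at (287,352) and the handle at (293,190). I'll check these in one close crop.

```bash
python3 - <<'E'
from h import *
a=cv2.imread('pics/s0.png');b=cv2.imread('pics/d0.png')
def c(i,u,v,w,h,s): return cv2.resize(i[v-h//2:v+h//2,u-w//2:u+w//2],(w*s,h*s),interpolation=cv2.INTER_CUBIC)
top=np.hstack([c(a,141,309,40,40,5),c(a,353,187,40,40,5),c(b,318,157,40,40,5),c(b,287,352,40,40,5)])
bot=np.hstack([cv2.resize(c(a,262,240,130,120,3),(400,370)),cv2.resize(c(b,293,225,130,120,3),(400,370))])
cv2.imwrite('pics/c0.png',np.vstack([top,bot]))
E
```

```text
(no output)
```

View pics/c0.png

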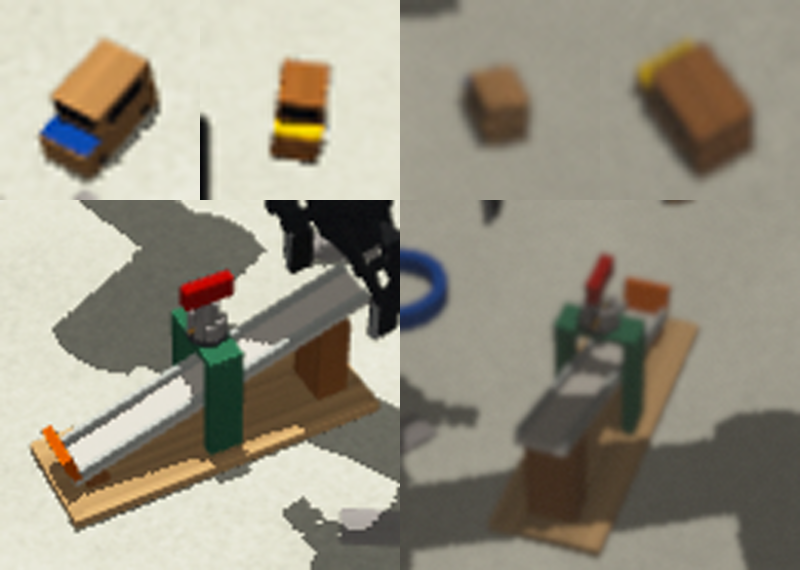

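The crops confirm van_a (light wood, blue bonnet) and van_b (brown, yellow bonnet). The handle lies along the chute, with the orange stop at the lower end. Now a coarse measurement.

```bash
cat >> h.py <<'E'
def tri(i1,p1,i2,p2):
    o1,d1=ray(i1,p1);o2,d2=ray(i2,p2);d1=d1[0];d2=d2[0]
    s=np.linalg.lstsq(np.c_[d1,-d2],o2-o1,rcond=None)[0]
    A=o1+s[0]*d1;B=o2+s[1]*d2
    return (A+B)/2,np.linalg.norm(A-B)
def mask(im,lo,hi,box=None):
    h=cv2.cvtColor(im['color'],cv2.COLOR_RGB2HSV);m=cv2.inRange(h,np.array(lo),np.array(hi))
    if box:
        k=np.zeros_like(m);u0,v0,u1,v1=box;k[v0:v1,u0:u1]=255;m&=k
    return m
def cen(m): 
    v,u=np.nonzero(m);return np.array([u.mean(),v.mean()]),len(u)
E
python3 - <<'E'
from h import *
a=snap('scene');b=snap('side')
ra=mask(a,(0,170,90),(6,255,255),(245,195,285,222))|mask(a,(174,170,90),(180,255,255),(245,195,285,222))
rb=mask(b,(0,150,60),(6,255,255),(280,175,305,205))|mask(b,(174,150,60),(180,255,255),(280,175,305,205))
ca,na=cen(ra);cb,nb=cen(rb);print(ca,na,cb,nb);print('handle',tri(a,ca,b,cb))
oa=mask(a,(6,170,90),(16,255,255),(205,250,225,275));ob=mask(b,(6,130,60),(16,255,255),(298,185,320,205))
ca,na=cen(oa);cb,nb=cen(ob);print(ca,na,cb,nb);print('stop',tri(a,ca,b,cb))
s=lambda x,y:(197+x/3.077,180+(y-200)/3.083)
sd=lambda x,y:(228+(x-400)/3.077,165+(y-200)/3.083)
print('base scene',onz(a,[s(30,447),s(78,522),s(378,403)],12))
print('base side',onz(b,[sd(698,325),sd(602,553),sd(490,525)],12))
print('chute mouth tri',)
# bonnets
for n,lo,hi,ba,bb in(('a',(105,120,60),(125,255,255),(121,289,161,329),None),('b',(20,150,80),(34,255,255),(335,170,372,205),(265,335,300,375))):
    ma=mask(a,lo,hi,ba);print(n,cen(ma),onz(a,cen(ma)[0],18))
    if bb: mb=mask(b,lo,hi,bb);print(cen(mb),onz(b,cen(mb)[0],18))
# roof corners from crops (5x) z=34
f=lambda u,v,x0,L:[(u-20+(x-x0)/5,v-20+y/5) for x,y in L]
A=onz(a,f(141,309,0,[(53,98),(105,40),(152,68),(103,125)]),34)
B=onz(a,f(353,187,200,[(284,60),(330,65),(327,110),(278,105)]),34)
Bs=onz(b,f(287,352,600,[(658,75),(703,42),(750,98),(705,140)]),34)
for X in(A,B,Bs):print(X.round(0)[:,:2].tolist(),X.mean(0))
E
```

```text
[263.82666667 206.86666667] 75 [292.21276596 189.55319149] 47
handle (array([493.38497954, -19.4170809 , 175.57812916]), np.float64(1.4617951104961482))
[216.45205479 261.79452055] 73 [307.48245614 195.5877193 ] 114
stop (array([ 466.95058044, -157.19401427,   41.88173193]), np.float64(0.45091388214417927))
base scene [[ 422.65787666 -160.44091636   12.        ]
 [ 517.04771313 -176.46026406   12.        ]
 [ 575.0887205   112.36698205   12.        ]]
base side [[ 415.21497654 -153.26892876   12.        ]
 [ 471.11476669  139.40968718   12.        ]
 [ 568.12097362  120.75174333   12.        ]]
chute mouth tri
a (array([134.63265306, 315.79591837]), 49) [[ 467.29699485 -404.06934594   18.        ]]
b (array([351.94285714, 192.45714286]), 35) [[477.27908531 337.654269    18.        ]]
(array([278.33333333, 344.80952381]), 21) [[481.17061555 338.87389583  18.        ]]
[[456.0, -403.0], [440.0, -365.0], [470.0, -355.0], [485.0, -392.0]] [ 462.78610852 -378.76474544   34.        ]
[[440.0, 363.0], [462.0, 383.0], [490.0, 350.0], [468.0, 330.0]] [465.01499173 356.49381315  34.        ]
[[478.0, 355.0], [460.0, 336.0], [436.0, 361.0], [453.0, 384.0]] [456.94752617 359.03757141  34.        ]
```

Emit:
{"op": "play_rows", "data": {
  "series": [
    [0.03,0,0.005,0,0,0,0.05],
    [0.035,-0.01,0.005,0,0.05,0,0.05],
    [0.035,-0.01,0.005,0,0.05,0,0.05],
    [0.02,-0.01,0.002,0,0.05,0,0.05],
    [0.01,0,0,0,0.044,0,0.05],
    [0,0,0,0,0,0,0.05],
    [0,0,0,0,0,0,0.05]
  ]
}}

```text
clock: 0.9
position: [488.9, -12.3, 259.0]
ee_rot: [-0.069, -0.703, 0.704, 0.073]
contact_force: [-0.0, -0.5, 0.0]
gripper_width: 50.0
```

```bash
python3 - <<'E'
from h import *
w=snap('wrist','w0.png');s=read_state();print(s['position'],R.from_quat(s['ee_rot']).as_matrix().round(3),w['origin'],R.from_quat(w['orientation']).as_matrix().round(3),w['intrinsics'])
print(s['gripper_width'],s['joints'])
c=np.array([493.4,-19.4,0]);print(proj(w,[c+[0,0,182],c+[4.2,22,182],c+[0,0,171]]))
E
```

```text
[489.01279098 -12.26417625 258.844072  ] [[-0.98  -0.006 -0.2  ]
 [ 0.2   -0.001 -0.98 ]
 [ 0.006 -1.     0.002]] [475.07005951 -92.65463709 401.70980946] [[-0.98   0.191  0.058]
 [ 0.199  0.93   0.309]
 [ 0.005  0.315 -0.949]] [[298.27349911   0.         280.56658353]
 [  0.         298.27349911 212.54698321]
 [  0.           0.           1.        ]]
49.77194681304461 [ 0.3068355   0.13428354 -0.26417927 -0.00147355 -1.17846252 -0.50756386]
[[274.8720641  215.69450703]
 [275.3804458  242.07537945]
 [275.05065556 211.30411418]]
```

View pics/w0.png

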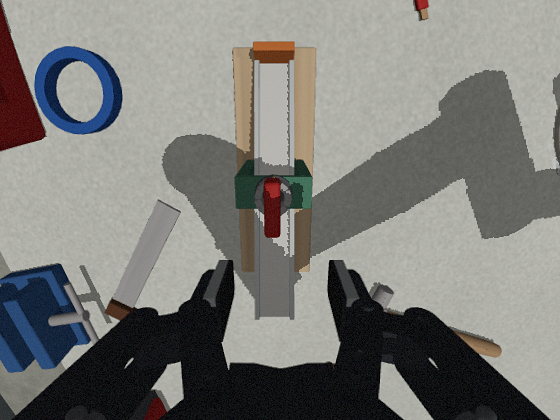

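The wrist view shows the chute lined up with the tool. The handle bar is at (265–280, 180–237), the stop at (273,50), and the base's upper-end corners are near (234,48) and (316,48).

```bash
python3 - <<'E'
from h import *
w=snap('wrist')
P=onz(w,[(234,48),(316,48),(310,271),(243,271)],12);print(P.round(1))
print('yaw L,R',[np.arctan2(-(p-q)[0],(p-q)[1]) for p,q in((P[3],P[0]),(P[2],P[1]))])
m=mask(w,(0,150,60),(6,255,255),(255,165,295,250))|mask(w,(174,150,60),(180,255,255),(255,165,295,250))
v,u=np.nonzero(m);print(u.min(),u.max(),v.min(),v.max(),len(u))
r=cv2.minAreaRect(np.c_[u,v].astype(np.float32));print(r)
for vv in range(v.min(),v.max()+1,6):print(vv,u[v==vv].min(),u[v==vv].max())
e=[(u[v==vv].mean(),vv) for vv in (v.max()-2,)]
print('uphill end top edge',onz(w,[(u[v==v.max()-2].mean(),v.max()+.5)],182))
o=mask(w,(6,130,60),(18,255,255),(245,35,305,66));vo,uo=np.nonzero(o);print('orange',uo.min(),uo.max(),vo.min(),vo.max())
print(onz(w,[(uo.min(),vo.min()),(uo.max()+1,vo.min())],45))
# channel walls outer at mouth
g=onz(w,[(255,319),(295,319)],70+155*.309+9*.951);print('mouth',g,g.mean(0))
yaw=-.194;c=np.array([493.4,-19.4]);Y=np.array([-np.sin(yaw),np.cos(yaw)])
for d,z in((150.,118),(23,182),(-23,182)):print(d,proj(w,[*(c+d*Y),z]))
E
```

```text
[[ 511.9 -178.1   12. ]
 [ 416.7 -158.7   12. ]
 [ 474.5  132.2   12. ]
 [ 571.4  112.2   12. ]]
yaw L,R [np.float64(-0.20191407490586696), np.float64(-0.19606584606423993)]
264 280 178 237 912
((272.0, 207.5), (59.0, 16.0), 90.0)
178 267 277
184 264 280
190 264 279
196 264 279
202 264 279
208 264 279
214 265 279
220 265 279
226 265 279
232 265 279
uphill end top edge [[499.43097078  -1.93335919 182.        ]]
orange 253 294 42 62
[[ 487.31856879 -172.45353455   45.        ]
 [ 442.90408167 -163.38036042   45.        ]]
mouth [[544.71531104 113.54523768 126.454     ]
 [501.12043042 122.57057317 126.454     ]] [522.91787073 118.05790543 126.454     ]
150.0 [[277.34492513 321.00721265]]
23 [[275.27203898 242.86780057]]
-23 [[274.50260241 186.9383711 ]]
```

Emit:
{"op": "play_rows", "data": {
  "series": [
    [-0.008,0.01,0.01,0,0,0,0.05],
    [0,0.025,0,0,0,0,0.05],
    [0,0.025,0,0,0,0,0.05],
    [0,0.02,0,0,0,0,0.05],
    [0,0.01,0,0,0,0,0.05],
    [0,0,0,0,0,0,0.05]
  ]
}}

```text
clock: 1.6
position: [498.4, -27.1, 160.4]
ee_rot: [-0.067, -0.702, 0.705, 0.075]
contact_force: [0.4, -0.8, 1.1]
gripper_width: 50.0
```

Emit:
{"op": "play_rows", "data": {
  "series": [
    [0.0045,0.004,-0.0025,0,0,0,0.05],
    [0,0,0,0,0,0,0.05],
    [0,0,0,0,0,0,0.05]
  ]
}}

```text
clock: 1.9
position: [495.8, -23.8, 157.1]
ee_rot: [-0.068, -0.702, 0.705, 0.074]
contact_force: [-0.8, 0.6, -0.2]
gripper_width: 50.2
```

```bash
python3 - <<'E'
from h import *
w=snap('wrist','w1.png');s=read_state();print(s['position'],R.from_quat(s['ee_rot']).as_matrix().round(3),s['contact_force'])
m=mask(w,(0,150,60),(6,255,255))|mask(w,(174,150,60),(180,255,255))
m[:150]=0;n,l,st,c=cv2.connectedComponentsWithStats(m);print(st[st[:,4]>100],c[st[:,4]>100])
cv2.imwrite('pics/w1c.png',w['color'][180:420,130:430,::-1])
E
```

```text
[495.73243165 -23.79004854 157.14352958] [[-0.98  -0.009 -0.2  ]
 [ 0.2   -0.003 -0.98 ]
 [ 0.008 -1.     0.004]] [0.49000077 0.04403365 0.17125336]
[[     0      0    560    420 232649]
 [   273    239     28     98   2551]] [[279.42426144 208.65250657]
 [286.40729126 286.79067033]]
```

View pics/w1c.png

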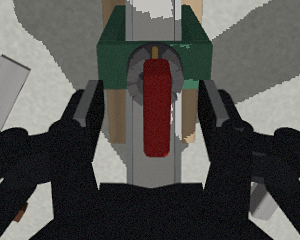

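The bar lies between the open fingers, at crop columns 143–170 with the fingers at about 97 and 205. I'll lower slightly and close.

Emit:
{"op": "play_rows", "data": {
  "series": [
    [0.001,0.003,0,0,0,0,0.05],
    [0,0,0,0,0,0,0.0],
    [0,0,0,0,0,0,0.0],
    [0,0,0,0,0,0,0.0],
    [0,0,0,0,0,0,0.0],
    [0,0,0,0,0,0,0.0]
  ]
}}

```text
clock: 2.55
position: [493.7, -23.0, 155.8]
ee_rot: [-0.068, -0.703, 0.704, 0.074]
contact_force: [-0.0, 0.3, -1.2]
gripper_width: 12.0
```

Emit:
{"op": "play_rows", "data": {
  "series": [
    [0,-0.006,0,0,0,0,0.0],
    [0,-0.006,0,0,0,0,0.0],
    [0,-0.005,0,0,0,0,0.0],
    [0,-0.002,0,0,0,0,0.0],
    [0,0,0,0,0,0,0.0]
  ]
}}

```text
clock: 3.05
position: [493.5, -23.0, 171.8]
ee_rot: [-0.068, -0.703, 0.704, 0.075]
contact_force: [3.5, -1.2, -10.8]
gripper_width: 12.0
```

Emit:
{"op": "play_rows", "data": {
  "series": [
    [0,-0.003,0,0,0,0,0.0],
    [0,0,0,0,0,0,0.0]
  ]
}}

```text
clock: 3.25
position: [493.5, -23.0, 174.0]
ee_rot: [-0.068, -0.703, 0.704, 0.076]
contact_force: [4.2, -1.0, -11.8]
gripper_width: 11.9
```

Emit:
{"op": "play_rows", "data": {
  "series": [
    [0,-0.001,0,0,0,0,0.0],
    [0,0,0,0,-0.1,0,0.0],
    [0,0,0,0,-0.1,0,0.0],
    [0,0,0,0,-0.1,0,0.0],
    [0,0,0,0,0,0,0.0]
  ]
}}

```text
clock: 3.75
position: [493.6, -22.9, 174.2]
ee_rot: [-0.042, 0.706, -0.706, 0.034]
contact_force: [4.9, -0.9, -12.5]
gripper_width: 12.0
```

```bash
python3 - <<'E'
from h import *
s=read_state();M=R.from_quat(s['ee_rot']).as_matrix();print(s['position'],M.round(3),'twist',np.arctan2(-M[1,0],-M[0,0])+.2013,s['contact_force'],s['wrist_torque'])
E
```

```text
[493.64334463 -22.94828594 174.2082446 ] [[-0.994 -0.011  0.107]
 [-0.107  0.    -0.994]
 [ 0.011 -1.    -0.001]] twist 0.3081321696482823 [  4.89372679  -0.89638918 -12.46719198] [-0.47165995 -1.53026863 -0.00335633]
```

Emit:
{"op": "play_rows", "data": {
  "series": [
    [0,0,0,0,-0.13,0,0.0],
    [0,0,0,0,-0.13,0,0.0],
    [0,0,0,0,-0.13,0,0.0],
    [0,0,0,0,-0.13,0,0.0],
    [0,0,0,0,-0.13,0,0.0],
    [0,0,0,0,-0.13,0,0.0],
    [0,0,0,0,-0.13,0,0.0],
    [0,0,0,0,-0.05,0,0.0],
    [0,0,0,0,0,0,0.0]
  ]
}}

```text
clock: 4.65
position: [494.0, -22.6, 173.7]
ee_rot: [-0.367, 0.608, -0.604, 0.362]
contact_force: [3.6, -1.9, -11.6]
gripper_width: 12.1
```

```bash
python3 - <<'E'
from h import *
s=read_state();M=R.from_quat(s['ee_rot']).as_matrix();print(s['position'],M.round(3),'twist',np.arctan2(-M[1,0],-M[0,0])+.2013,s['contact_force'],s['wrist_torque'])
E
```

```text
[493.96053186 -22.59463333 173.70381144] [[-0.468 -0.01   0.883]
 [-0.884  0.002 -0.468]
 [ 0.003 -1.    -0.01 ]] twist 1.284610841330639 [  3.61038778  -1.93081086 -11.56013888] [-0.46355648 -1.49578556  0.01048643]
```

Emit:
{"op": "play_rows", "data": {
  "series": [
    [0,0,0,0,-0.03,0,0.0],
    [0,0,0,0,0,0,0.0],
    [0,0.003,0,0,0,0,0.0],
    [0,0.002,0,0,0,0,0.0],
    [0,0,0,0,0,0,0.0]
  ]
}}

```text
clock: 5.15
position: [494.0, -22.6, 169.8]
ee_rot: [-0.375, 0.603, -0.599, 0.37]
contact_force: [2.8, -0.4, -9.3]
gripper_width: 11.8
```

```bash
python3 - <<'E'
from h import *
s=read_state();M=R.from_quat(s['ee_rot']).as_matrix();print(s['position'],'twist',np.arctan2(-M[1,0],-M[0,0])+.2013,s['contact_force'],s['wrist_torque'])
E
```

```text
[494.02420534 -22.58758281 169.82133642] twist 1.3116336141026916 [ 2.77212209 -0.44320063 -9.3413562 ] [-0.27382462 -1.02274897  0.02211932]
```

Emit:
{"op": "play_rows", "data": {
  "series": [
    [0,0.002,0,0,0,0,0.0],
    [0,0,0,0,0,0,0.0]
  ]
}}

```text
clock: 5.35
position: [494.0, -22.6, 169.7]
ee_rot: [-0.375, 0.603, -0.599, 0.37]
contact_force: [1.6, -0.3, -8.1]
gripper_width: 11.9
```

It stopped descending at 14 mm, so it has seated in the notch. I'll open and retreat upward.

Emit:
{"op": "play_rows", "data": {
  "series": [
    [0,0.001,0,0,0,0,0.0],
    [0,0,0,0,0,0,0.04],
    [0,0,0,0,0,0,0.04],
    [0,0,0,0,0,0,0.04],
    [0,-0.02,0,0,0,0,0.04],
    [0,-0.04,0,0,0,0,0.04],
    [0,-0.04,0,0,0,0,0.04],
    [0,0,0,0,0,0,0.04],
    [0,0,0,0,0,0,0.04]
  ]
}}

```text
clock: 6.25
position: [495.3, -23.2, 275.3]
ee_rot: [-0.376, 0.602, -0.6, 0.371]
contact_force: [-1.1, -0.8, -0.6]
gripper_width: 40.0
```

```bash
python3 - <<'E'
from h import *
a=snap('scene');b=snap('side')
s=read_state();M=R.from_quat(s['ee_rot']).as_matrix();print(s['position'],M.round(3),s['contact_force'])
w=snap('wrist');c=lambda i,u,v:cv2.resize(i['color'][v-40:v+40,u-40:u+40,::-1],(400,400))
cv2.imwrite('pics/c1.png',np.hstack([c(a,262,215),cv2.resize(w['color'][:,:,::-1],(400,400))]))
E
```

```text
[495.30456289 -23.35295641 274.87329639] [[-0.443 -0.008  0.897]
 [-0.897 -0.002 -0.443]
 [ 0.006 -1.    -0.007]] [ 0.3891544  -0.2905579   0.19192249]
```

View pics/c1.png

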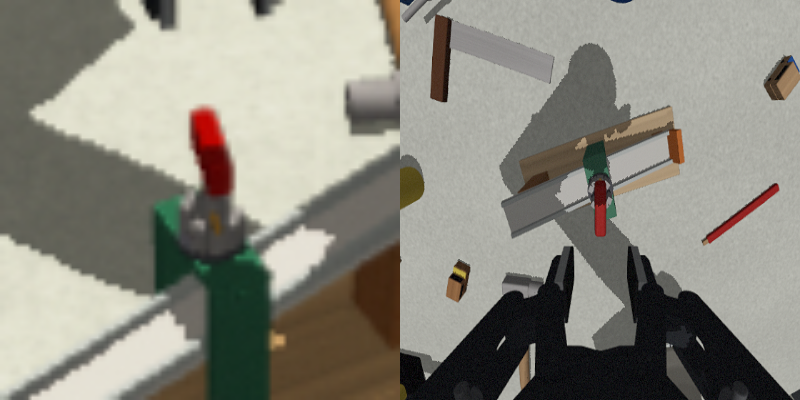

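The gate is parked: the bar is raised, twisted and let go. Next, van_b.

Emit:
{"op": "play_rows", "data": {
  "series": [
    [-0.033,0,-0.02,0,0,0,0.06],
    [-0.033,0,-0.02,0,0,0,0.06],
    [-0.033,0,-0.02,0,0,0,0.06],
    [-0.033,0,-0.02,0,0,0,0.06],
    [-0.033,0,-0.02,0,0,0,0.06],
    [-0.033,0,-0.02,0,0,0,0.06],
    [-0.033,0,-0.02,0,0,0,0.06],
    [-0.033,0,-0.02,0,0,0,0.06],
    [-0.033,0,-0.02,0,0,0,0.06],
    [0,0,0,0,0,0,0.06]
  ]
}}

```text
clock: 7.4
position: [460.1, 332.1, 257.7]
ee_rot: [-0.384, 0.602, -0.601, 0.358]
contact_force: [-0.1, 0.1, -0.2]
gripper_width: 59.9
```

Emit:
{"op": "play_rows", "data": {
  "series": [
    [0,0.02,0,0,0.13,0,0.06],
    [0,0.03,0,0,0.13,0,0.06],
    [0,0.03,0,0,0.13,0,0.06],
    [0,0,0,0,0,0,0.06],
    [0,0,0,0,0,0,0.06]
  ]
}}

```text
clock: 7.9
position: [456.1, 328.8, 170.9]
ee_rot: [0.26, -0.659, 0.668, -0.229]
contact_force: [0.6, 0.0, 0.8]
gripper_width: 59.8
```

```bash
python3 - <<'E'
from h import *
s=read_state();M=R.from_quat(s['ee_rot']).as_matrix();print(s['position'],M.round(3),s['contact_force'])
w=snap('wrist','w2.png')
y=mask(w,(20,150,80),(34,255,255));n,l,st,c=cv2.connectedComponentsWithStats(y);print(st[st[:,4]>40],c[st[:,4]>40])
print('exp',proj(w,[[461,357,34]]))
E
```

```text
[456.05765659 328.84889452 170.88914129] [[-0.76  -0.037  0.649]
 [-0.649 -0.027 -0.76 ]
 [ 0.046 -0.999 -0.004]] [0.56452846 0.01619733 0.78595237]
[[     0      0    560    420 226041]
 [     0     26    139     86   8812]
 [   240    184     29     12    347]] [[287.79453285 214.87829199]
 [ 67.73774399  72.32603268]
 [253.97982709 189.50720461]]
exp [[252.87915298 220.10439812]]
```

View pics/w2.png

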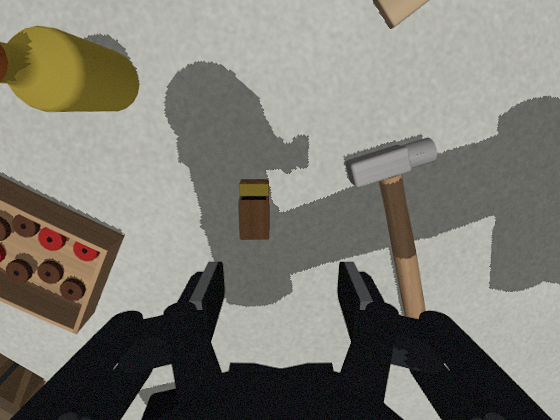

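van_b sits at (254,210) with its nose up in the picture, nearly aligned with the tool. The roof corners are at about (239,200), (268,200), (270,240) and (240,240), and the hammer head is well clear at (350,170).

```bash
cat >> h.py <<'E'
def togo(pt,yaw,tilt=None):
    "TCP goal pt, nose/tool-z yaw -> shift in tool axes (mm), rotvec in tool axes"
    s=read_state();M=R.from_quat(s['ee_rot']).as_matrix()
    z=np.array([np.cos(yaw),np.sin(yaw),0]);y=np.array([0,0,-1.])
    G=np.c_[np.cross(y,z),y,z]
    if tilt is not None: G=R.from_rotvec(tilt).as_matrix()@G
    print('pos',s['position'].round(1),'shift',(M.T@(np.array(pt)-s['position'])).round(1),'rot',R.from_matrix(M.T@G).as_rotvec().round(3),'F',s['contact_force'].round(1))
E
python3 - <<'E'
from h import *
w=snap('wrist')
m=mask(w,(3,60,20),(34,255,255),(225,165,285,250))
v,u=np.nonzero(m);print(u.min(),u.max(),v.min(),v.max())
for r in range(v.min(),v.max(),6):print(r,u[v==r].min(),u[v==r].max(),end=' ; ')
Q=onz(w,[(239.5,200),(269,200),(270,240),(240.5,240)],34);print(Q.round(1))
c=Q.mean(0);f=(Q[0]+Q[1]-Q[2]-Q[3])/2;yaw=np.arctan2(f[1],f[0]);print('roof c',c,'yaw',yaw,np.linalg.norm(f),np.linalg.norm(Q[0]-Q[1]))
b=onz(w,[(254,189.5)],18);print('bonnet',b)
togo([c[0],c[1],40],yaw)
E
```

```text
238 268 179 239
179 241 267 ; 185 239 267 ; 191 239 268 ; 197 239 267 ; 203 238 267 ; 209 238 268 ; 215 238 268 ; 221 239 268 ; 227 239 268 ; 233 239 268 ; [[483.6 348.9  34. ]
 [461.6 330.6  34. ]
 [433.7 362.5  34. ]
 [456.8 381.5  34. ]]
roof c [458.90993238 355.8856508   34.        ] yaw -0.868654859611643 42.2872012093417 28.5627333372866
bonnet [[477.27576025 335.30567344  18.        ]]
pos [456.1 329.2 171.4] shift [-25.3 130.5 -17.9] rot [0.005 0.004 0.044] F [-0.4 -0.3 -0.4]
```

Emit:
{"op": "play_rows", "data": {
  "series": [
    [-0.013,0.02,-0.009,0,0,0.044,0.06],
    [-0.013,0.03,-0.009,0,0,0,0.06],
    [0,0.03,0,0,0,0,0.06],
    [0,0.015,0,0,0,0,0.06],
    [0,0,0,0,0,0,0.06]
  ]
}}

```text
clock: 8.5
position: [469.5, 365.6, 83.5]
ee_rot: [-0.24, 0.667, -0.658, 0.253]
contact_force: [-0.1, 0.6, 0.2]
gripper_width: 59.8
```

```bash
python3 - <<'E'
from h import *
togo([458.9,355.9,13.5],-.865)
E
```

```text
pos [469.5 365.6  83.5] shift [15.9 69.7  0.8] rot [ 0.007  0.008 -0.022] F [-0.1  0.6  0.2]
```

Emit:
{"op": "play_rows", "data": {
  "series": [
    [0.014,0,0,0,0,-0.022,0.06],
    [0,0,0,0,0,0,0.06],
    [0,0.02,0,0,0,0,0.06],
    [0,0,0,0,0,0,0.06]
  ]
}}

```text
clock: 8.9
position: [460.6, 358.1, 69.6]
ee_rot: [-0.246, 0.666, -0.658, 0.25]
contact_force: [-0.6, -1.3, -0.8]
gripper_width: 59.9
```

```bash
python3 - <<'E'
from h import *
togo([458.9,355.9,13.5],-.865)
E
```

```text
pos [460.6 358.1  69.6] shift [ 3.2 56.1  1. ] rot [ 0.008  0.01  -0.009] F [-0.6 -1.3 -0.8]
```

Emit:
{"op": "play_rows", "data": {
  "series": [
    [0.002,0.02,0.001,0,0,-0.005,0.06],
    [0,0.02,0,0,0,0,0.06],
    [0,0.008,0,0,0,0,0.06],
    [0,0,0,0,0,0,0.06],
    [0,0,0,0,0,0,0.06]
  ]
}}

```text
clock: 9.4
position: [464.0, 360.8, 29.4]
ee_rot: [-0.244, 0.667, -0.656, 0.254]
contact_force: [-0.3, -0.1, -1.5]
gripper_width: 60.5
```

```bash
python3 - <<'E'
from h import *
togo([458.9,355.9,13.5],-.865)
E
```

```text
pos [464.  360.8  29.4] shift [ 7.3 15.8  0.5] rot [ 0.009  0.014 -0.019] F [-0.3 -0.1 -1.5]
```

Emit:
{"op": "play_rows", "data": {
  "series": [
    [0.007,0,0,0,0,-0.015,0.06],
    [0.001,0.014,0,0,0,0,0.06],
    [0,0,0,0,0,0,0.06],
    [0,0,0,0,0,0,0.06]
  ]
}}

```text
clock: 9.8
position: [458.9, 357.0, 19.6]
ee_rot: [-0.247, 0.666, -0.657, 0.251]
contact_force: [-0.1, 0.5, 0.1]
gripper_width: 60.2
```

```bash
python3 - <<'E'
from h import *
togo([458.9,355.9,13.5],-.865)
E
```

```text
pos [458.9 357.   19.6] shift [0.7 6.  0.9] rot [ 0.01   0.015 -0.009] F [-0.1  0.5  0.1]
```

Centred. I'll lower the last 5 mm, close and lift.

Emit:
{"op": "play_rows", "data": {
  "series": [
    [0.001,0.005,0.001,0,0,0,0.06],
    [0,0.0,0,0,0,0,0.06],
    [0,0,0,0,0,0,0.0],
    [0,0,0,0,0,0,0.0],
    [0,0,0,0,0,0,0.0],
    [0,0,0,0,0,0,0.0]
  ]
}}

```text
clock: 10.4
position: [459.5, 356.4, 16.5]
ee_rot: [-0.247, 0.667, -0.657, 0.252]
contact_force: [0.1, 0.6, -0.8]
gripper_width: 28.5
```

```bash
python3 - <<'E'
from h import *
togo([458.9,355.9,13.5],-.865);print(read_state()['gripper_width'])
E
```

```text
pos [459.5 356.4  16.5] shift [0.9 3.  0. ] rot [ 0.011  0.015 -0.013] F [ 0.1  0.6 -0.8]
28.526481293181174
```

Emit:
{"op": "play_rows", "data": {
  "series": [
    [0,-0.02,0,0,0,0,0.0],
    [0,-0.04,0,0,0,0,0.0],
    [0,-0.04,0,0,0,0,0.0],
    [0,-0.04,0,0,0,0,0.0],
    [0,-0.04,0,0,0,0,0.0],
    [0.02,-0.02,0.035,0,0,0,0.0],
    [0.02,0,0.035,0,0,0,0.0],
    [0.02,0,0.035,0,0,0,0.0],
    [0.02,0,0.035,0,0,0,0.0],
    [0,0,0,0,0,0,0.0]
  ]
}}

```text
clock: 11.4
position: [491.0, 190.1, 220.9]
ee_rot: [-0.249, 0.665, -0.657, 0.252]
contact_force: [-0.7, -0.6, -0.7]
gripper_width: 28.8
```

```bash
cat >> h.py <<'E'
O=np.array([494.5,-23.7,0]);YC=-.198
def load(h,s=125.):
    "TCP s uphill along floor, h along the floor normal"
    t=np.deg2rad(18);X=np.array([np.cos(YC),np.sin(YC),0]);Y=np.array([-np.sin(YC),np.cos(YC),0])
    y=s*np.cos(t)-h*np.sin(t);z=70+s*np.sin(t)+h*np.cos(t)
    p=O+Y*y+[0,0,z];print('goal',p.round(1));togo(p,YC-np.pi/2,X*t)
    s_=read_state()
    d=s_['position']-O;print('now s,h,x',round(d@Y*np.cos(t)+(d[2]-70)*np.sin(t),1),round(-d@Y*np.sin(t)+(d[2]-70)*np.cos(t),1),round(d@X,1),s_['gripper_width'])
E
python3 - <<'E'
from h import *
load(100)
E
```

```text
goal [511.8  62.6 203.7]
pos [491.  190.1 220.9] shift [ 69.   15.6 109.4] rot [-0.28   0.914  0.141] F [-0.7 -0.6 -0.7]
now s,h,x 245.3 78.9 -45.4 28.81699279233484
```

Emit:
{"op": "play_rows", "data": {
  "series": [
    [0,0,0,-0.035,0.114,0.018,0.0],
    [0,0,0,-0.035,0.114,0.018,0.0],
    [0,0,0,-0.035,0.114,0.018,0.0],
    [0,0,0,-0.035,0.114,0.018,0.0],
    [0,0,0,-0.035,0.114,0.018,0.0],
    [0,0,0,-0.035,0.114,0.018,0.0],
    [0,0,0,-0.035,0.114,0.018,0.0],
    [0,0,0,-0.035,0.114,0.018,0.0],
    [0,0,0,0,0,0,0.0],
    [0,0,0,0,0,0,0.0]
  ]
}}

```text
clock: 12.4
position: [488.7, 190.4, 217.9]
ee_rot: [0.091, 0.806, -0.58, -0.072]
contact_force: [-0.5, 0.0, -0.1]
gripper_width: 28.6
```

```bash
python3 - <<'E'
from h import *
load(100)
E
```

```text
goal [511.8  62.6 203.7]
pos [488.7 190.4 217.9] shift [-52.  -24.8 117.3] rot [ 0.009 -0.035 -0.001] F [-0.5  0.  -0.1]
now s,h,x 244.2 76.2 -47.8 28.556806981133963
```

Emit:
{"op": "play_rows", "data": {
  "series": [
    [-0.01,-0.008,0.025,0.009,-0.03,0,0.0],
    [-0.012,-0.008,0.03,0,0,0,0.0],
    [-0.012,-0.008,0.03,0,0,0,0.0],
    [-0.01,0,0.015,0,0,0,0.0],
    [0,0,0,0,0,0,0.0],
    [0,0,0,0,0,0,0.0]
  ]
}}

```text
clock: 13.0
position: [512.5, 80.3, 209.0]
ee_rot: [0.075, 0.804, -0.587, -0.054]
contact_force: [-0.2, -0.0, -0.5]
gripper_width: 28.6
```

```bash
python3 - <<'E'
from h import *
load(60)
w=snap('wrist','w3.png')
E
```

```text
goal [514.2  74.7 165.7]
pos [512.5  80.3 209. ] shift [-2.6 39.7 18.1] rot [-0.004  0.014  0.002] F [-0.2 -0.  -0.5]
now s,h,x 143.3 99.6 -2.8 28.573167609170934
```

View pics/w3.png

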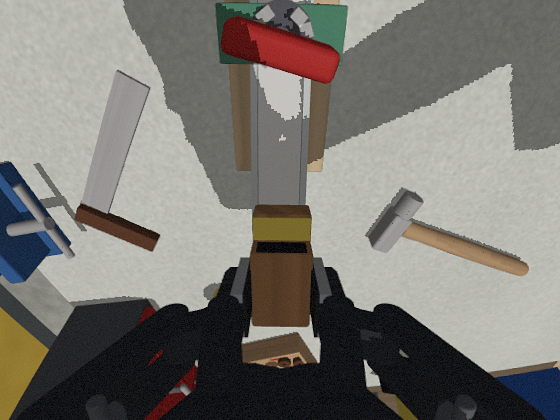

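The van is held straight over the mouth of the channel: bonnet at columns 252–311, channel at 252–308. The parked handle is visible, turned.

Emit:
{"op": "play_rows", "data": {
  "series": [
    [-0.0025,0.01,0.01,0,0.012,0,0.0],
    [0,0.015,0.007,0,0,0,0.0],
    [0,0.012,0,0,0,0,0.0],
    [0,0,0,0,0,0,0.0],
    [0,0,0,0,0,0,0.0]
  ]
}}

```text
clock: 13.55
position: [513.3, 77.9, 165.7]
ee_rot: [0.076, 0.804, -0.587, -0.057]
contact_force: [0.4, -0.1, 0.2]
gripper_width: 28.7
```

```bash
python3 - <<'E'
from h import *
load(17.5)
w=snap('wrist','w4.png');g=cv2.cvtColor(w['color'],cv2.COLOR_RGB2GRAY).astype(int)
im=cv2.resize(w['color'][80:300,200:360,::-1],(640,880))[:,:];cv2.imwrite('pics/w4c.png',cv2.resize(w['color'][100:290,200:360,::-1],(505,600),interpolation=cv2.INTER_CUBIC))
E
```

```text
goal [516.8  87.6 125.3]
pos [513.3  77.9 165.7] shift [-1.7 41.6  2.7] rot [-0.004  0.007  0.005] F [ 0.4 -0.1  0.2]
now s,h,x 127.8 59.1 -1.6 28.688833541994743
```

View pics/w4c.png

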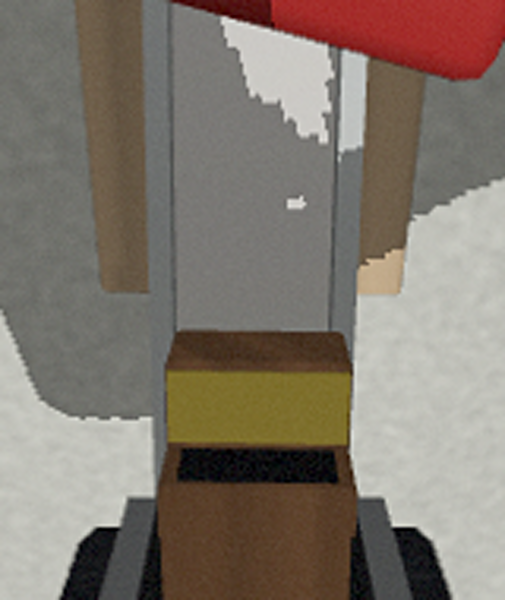

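```bash
python3 - <<'E'
from h import *
w=snap('wrist');t=np.deg2rad(18)
X=np.array([np.cos(YC),np.sin(YC),0]);Y=np.array([-np.sin(YC),np.cos(YC),0]);n=-np.sin(t)*Y+np.array([0,0,np.cos(t)])
f=lambda x,y:(200+x/3.156,100+y/3.158)
def onp(pts,h):
    o,d=ray(w,[f(*p) for p in pts]);q=O+[0,0,70]+n*h
    P=o+d*(((q-o)@n)/(d@n))[:,None];return P
U=np.cos(t)*Y+np.array([0,0,np.sin(t)])
def show(l,P):print(l,((P-O)@X).round(1),((P-O-[0,0,70])@U).round(1))
show('wall top outer',onp([(152,320),(357,320),(143,60),(366,60)],9))
show('wall inner',onp([(175,320),(331,320),(171,60),(338,60)],9))
h0=59.1-16.5
show('bonnet front edge',onp([(167,371),(350,371)],h0+18))
show('roof front edge',onp([(160,485),(355,485)],h0+34))
E
```

```text
wall top outer [ 21.8 -22.   22.3 -21.7] [102.4 102.1  49.1  48.8]
wall inner [ 16.9 -16.4  16.8 -16.1] [102.3 102.1  49.1  48.8]
bonnet front edge [ 14.1 -15. ] [95.9 95.7]
roof front edge [ 14.1 -14.6] [108.1 108. ]
```

Emit:
{"op": "play_rows", "data": {
  "series": [
    [-0.0005,0.012,0.002,0,0.006,0.004,0.0],
    [0,0.012,0,0,0,0,0.0],
    [0,0.004,0,0,0,0,0.0],
    [0,0,0,0,0,0,0.0],
    [0,0,0,0,0,0,0.0]
  ]
}}

```text
clock: 14.15
position: [517.1, 85.3, 140.3]
ee_rot: [0.081, 0.804, -0.586, -0.055]
contact_force: [-0.2, -0.4, -0.9]
gripper_width: 28.8
```

```bash
python3 - <<'E'
from h import *
load(17.5)
E
```

```text
goal [516.8  87.6 125.3]
pos [517.1  85.3 140.3] shift [ 0.8 15.   2.5] rot [-0.002  0.004 -0.005] F [-0.2 -0.4 -0.9]
now s,h,x 127.6 32.5 0.7 28.810010735891655
```

Emit:
{"op": "play_rows", "data": {
  "series": [
    [0.0018,0,0.002,0,0.003,-0.004,0.0],
    [0,0,0,0,0,0,0.0],
    [0,0.005,0,0,0,0,0.0],
    [0,0,0,0,0,0,0.0],
    [0,0,0,0,0,0,0.0]
  ]
}}

```text
clock: 14.65
position: [515.8, 85.1, 135.8]
ee_rot: [0.081, 0.805, -0.585, -0.057]
contact_force: [0.0, -0.2, -0.9]
gripper_width: 28.3
```

```bash
python3 - <<'E'
from h import *
load(17.5)
E
```

```text
goal [516.8  87.6 125.3]
pos [515.8  85.1 135.8] shift [-0.5 10.8  0.8] rot [-0.001  0.001 -0.003] F [ 0.  -0.2 -0.9]
now s,h,x 125.8 28.3 -0.5 28.301605433742264
```

Emit:
{"op": "play_rows", "data": {
  "series": [
    [0.0007,0.003,0,0,0,-0.002,0.0],
    [0,0.003,0,0,0,0,0.0],
    [0,0.002,0,0,0,0,0.0],
    [0,0,0,0,0,0,0.0]
  ]
}}

```text
clock: 15.05
position: [515.5, 87.9, 127.4]
ee_rot: [0.08, 0.805, -0.585, -0.058]
contact_force: [0.6, -0.9, -0.8]
gripper_width: 28.6
```

```bash
python3 - <<'E'
from h import *
load(17.5)
E
```

```text
goal [516.8  87.6 125.3]
pos [515.5  87.9 127.4] shift [-1.3  2.   0.7] rot [-0.001  0.001 -0.   ] F [ 0.6 -0.9 -0.8]
now s,h,x 125.7 19.5 -1.3 28.58755641063627
```

Emit:
{"op": "play_rows", "data": {
  "series": [
    [-0.0003,0.002,0,0,0,0,0.0],
    [0,0,0,0,0,0,0.0],
    [0,0,0,0,0,0,0.06],
    [0,0,0,0,0,0,0.06],
    [0,0,0,0,0,0,0.06],
    [0,-0.02,0,0,0,0,0.06],
    [0,-0.03,0,0,0,0,0.06],
    [0,-0.03,0,0,0,0,0.06],
    [0,-0.02,0,0,0,0,0.06],
    [0,0,0,0,0,0,0.06]
  ]
}}

```text
clock: 16.05
position: [510.0, 57.3, 224.0]
ee_rot: [0.08, 0.804, -0.586, -0.057]
contact_force: [0.5, 0.1, -0.4]
gripper_width: 59.7
```

```bash
python3 - <<'E'
from h import *
load(100);togo([470,-330,250],-1.186)
w=snap('wrist');a=snap('scene')
cv2.imwrite('pics/c2.png',np.hstack([cv2.resize(w['color'][:,:,::-1],(440,400)),cv2.resize(a['color'][190:290,200:290,::-1],(360,400))]))
f=cen(mask(a,(20,150,80),(34,255,255),(200,200,320,290)));print(f)
E
```

```text
goal [511.8  62.6 203.7]
pos [510.   57.3 224. ] shift [-0.7 21.   1. ] rot [-0.002  0.002 -0.   ] F [ 0.5  0.1 -0.4]
now s,h,x 126.0 121.0 -0.7 59.734405617267846
pos [510.   57.3 224. ] shift [ -36.5 -143.6  361. ] rot [ 0.303 -0.577 -0.091] F [ 0.5  0.1 -0.4]
(array([220.11111111, 258.35555556]), 45)
```

View pics/c2.png

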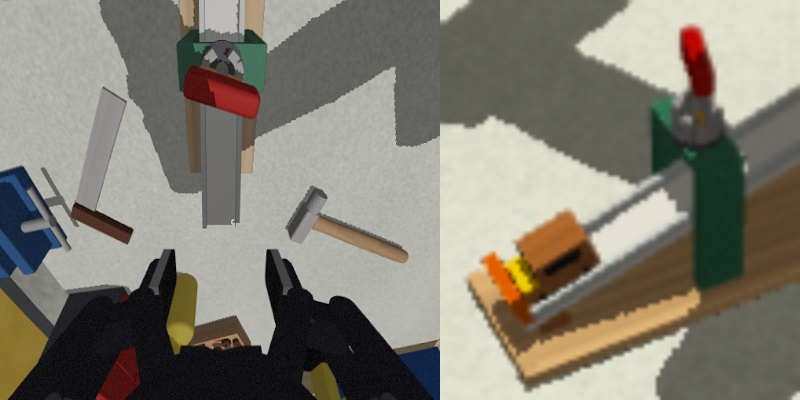

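van_b sits on the stop, nose downhill, and the gate is still parked (10 views so far). Next, van_a.

Emit:
{"op": "play_rows", "data": {
  "series": [
    [0,-0.02,0,0.05,-0.096,-0.015,0.06],
    [0,-0.02,0,0.05,-0.096,-0.015,0.06],
    [0,-0.01,0,0.05,-0.096,-0.015,0.06],
    [0,0,0,0.05,-0.096,-0.015,0.06],
    [0,0,0,0.05,-0.096,-0.015,0.06],
    [0,0,0,0.05,-0.096,-0.015,0.06],
    [0,0,0,0,0,0,0.06]
  ]
}}

```text
clock: 16.85
position: [502.3, 45.1, 259.4]
ee_rot: [0.152, -0.69, 0.695, -0.133]
contact_force: [0.1, 0.5, -0.5]
gripper_width: 59.9
```

```bash
python3 - <<'E'
from h import *
togo([463,-345,170],-1.186)
E
```

```text
pos [502.3  45.1 259.4] shift [187.8  95.  342.6] rot [-0.001  0.022  0.028] F [ 0.1  0.5 -0.5]
```

Emit:
{"op": "play_rows", "data": {
  "series": [
    [0.018,0,0.034,0,0.02,0.025,0.06],
    [0.019,0,0.034,0,0,0,0.06],
    [0.019,0,0.034,0,0,0,0.06],
    [0.019,0,0.034,0,0,0,0.06],
    [0.019,0,0.034,0,0,0,0.06],
    [0.019,0,0.034,0,0,0,0.06],
    [0.019,0.02,0.034,0,0,0,0.06],
    [0.019,0.03,0.034,0,0,0,0.06],
    [0.015,0.03,0.03,0,0,0,0.06],
    [0,0,0,0,0,0,0.06]
  ]
}}

```text
clock: 17.85
position: [456.4, -305.6, 165.6]
ee_rot: [-0.132, 0.7, -0.69, 0.126]
contact_force: [-1.5, 0.8, -0.9]
gripper_width: 60.0
```

```bash
python3 - <<'E'
from h import *
togo([463,-345,170],-1.186)
w=snap('wrist','w5.png');b=mask(w,(105,120,40),(125,255,255));n,l,st,c=cv2.connectedComponentsWithStats(b);print(st[st[:,4]>60],c[st[:,4]>60]);print(proj(w,[463,-379,34]))
for r in range(n):
    if st[r,4]>60 and abs(c[r,0]-260)<80 and r: print(onz(w,c[r],18))
E
```

```text
pos [ 456.4 -305.6  165.6] shift [ 8. -5. 39.] rot [ 0.016 -0.017  0.006] F [-1.5  0.8 -0.9]
[[     0      0    560    420 230938]
 [   410     76     32     31    405]
 [   293     87     32     14    411]
 [     0    175     71     93   3446]] [[282.83361768 209.71903714]
 [425.23209877  91.16049383]
 [308.06326034  93.03649635]
 [ 35.55919907 222.61955891]]
[[304.06442676 125.24895435]]
[[ 468.95626655 -406.40426688   18.        ]]
```

View pics/w5.png

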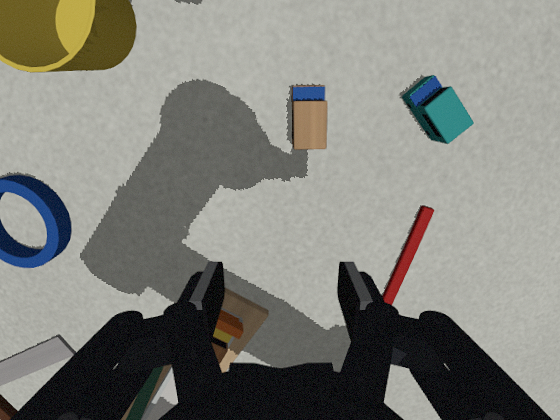

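van_a is at (310,118) with its blue bonnet at the top, aligned with the tool. The turquoise decoy is off to the right at (437,108).

```bash
python3 - <<'E'
from h import *
w=snap('wrist')
m=mask(w,(8,60,110),(22,255,255),(285,80,340,160));v,u=np.nonzero(m)
for r in range(v.min(),v.max()+1,5):print(r,u[v==r].min(),u[v==r].max(),end=' ; ')
q=cv2.boxPoints(cv2.minAreaRect(np.c_[u,v].astype(np.float32)));print(q)
t=v.min();b=v.max()+1
L=lambda r:(u[v==r].min(),u[v==r].max()+1)
Q=onz(w,[(L(t+4)[0],t),(L(t+4)[1],t),(L(b-5)[1],b),(L(b-5)[0],b)],34);c=Q.mean(0);f=(Q[0]+Q[1]-Q[2]-Q[3])/2
print(Q.round(1),c,np.linalg.norm(f),np.linalg.norm(Q[0]-Q[1]),'yaw',np.arctan2(f[1],f[0]))
togo([c[0],c[1],60],np.arctan2(f[1],f[0]))
E
```

```text
86 295 325 ; Traceback (most recent call last):
  File "<stdin>", line 4, in <module>
    return umr_minimum(a, axis, None, out, keepdims, initial, where)
ValueError: zero-size array to reduction operation minimum which has no identity
```

```bash
python3 - <<'E'
from h import *
w=snap('wrist')
m=mask(w,(8,60,110),(22,255,255),(285,96,340,160));v,u=np.nonzero(m)
for r in range(v.min(),v.max()+1,6):print(r,u[v==r].min() if (v==r).any() else None,u[v==r].max() if (v==r).any() else None,end=' ; ')
t=v.min();b=v.max()+1
L=lambda r:(u[v==r].min(),u[v==r].max()+1)
Q=onz(w,[(L(t+5)[0],t),(L(t+5)[1],t),(L(b-5)[1],b),(L(b-5)[0],b)],34);c=Q.mean(0);f=(Q[0]+Q[1]-Q[2]-Q[3])/2
print(t,b,Q.round(1),c,np.linalg.norm(f),np.linalg.norm(Q[0]-Q[1]),'yaw',np.arctan2(f[1],f[0]))
togo([c[0],c[1],60],np.arctan2(f[1],f[0]))
E
```

```text
102 298 329 ; 108 298 329 ; 114 298 329 ; 120 298 329 ; 126 298 329 ; 132 298 329 ; 138 298 329 ; 144 298 329 ; 102 150 [[ 478.9 -394.6   34. ]
 [ 452.6 -405.    34. ]
 [ 436.3 -366.3   34. ]
 [ 462.9 -355.8   34. ]] [ 457.6910936  -380.43434315   34.        ] 42.01187975637268 28.203862977612825 yaw -1.177233491046719
pos [ 459.9 -304.   171. ] shift [ 30.  110.4  71.3] rot [ 0.009 -0.02  -0.001] F [0.3 0.9 0. ]
```

Emit:
{"op": "play_rows", "data": {
  "series": [
    [0.014,0.02,0.025,0,-0.02,0,0.06],
    [0.014,0.02,0.025,0,0,0,0.06],
    [0,0.02,0.01,0,0,0,0.06],
    [0,0,0,0,0,0,0.06],
    [0,0,0,0,0,0,0.06],
    [0,0,0,0,0,0,0.06]
  ]
}}

```text
clock: 18.6
position: [464.6, -367.2, 118.4]
ee_rot: [0.136, -0.693, 0.693, -0.147]
contact_force: [0.4, 1.1, 0.1]
gripper_width: 60.0
```

```bash
python3 - <<'E'
from h import *
for k in range(2):
    w=snap('wrist','w6.png')
    p=proj(w,[457.7,-380.4,34])[0].astype(int);print(p)
    m=mask(w,(8,60,110),(22,255,255),(p[0]-45,p[1]-35,p[0]+45,p[1]+60))
    n,l,st,c=cv2.connectedComponentsWithStats(m);i=1+st[1:,4].argmax();x,y,ww,hh,_=st[i];print(st[i])
    Q=onz(w,[(x,y),(x+ww,y),(x+ww,y+hh),(x,y+hh)],34);c=Q.mean(0);f=(Q[0]+Q[1]-Q[2]-Q[3])/2
    print(c,np.linalg.norm(f),np.linalg.norm(Q[0]-Q[1]),'yaw',np.arctan2(f[1],f[0]))
    togo([c[0],c[1],16],np.arctan2(f[1],f[0]))
E
```

```text
[298 210]
[279 213  38  21 586]
[ 452.99601589 -369.90814362   34.        ] 18.176069548749496 30.476606231752942 yaw -1.1487388251685604
pos [ 464.9 -367.4  118.9] shift [ 13.5 102.7  -2.8] rot [-0.004 -0.019 -0.015] F [ 0.4 -0.9  0.8]
[298 210]
[280 213  37  21 608]
[ 452.93135252 -370.1143101    34.        ] 18.204800294526397 29.731904468144812 yaw -1.147909009407114
pos [ 464.7 -367.5  118.8] shift [ 13.4 102.6  -2.7] rot [-0.004 -0.02  -0.015] F [ 1.1 -0.4 -0.3]
```

```bash
python3 - <<'E'
from h import *
w=snap('wrist')
m=mask(w,(105,120,30),(125,255,255),(255,130,345,240));v,u=np.nonzero(m);print(u.min(),u.max(),v.min(),v.max())
P=onz(w,[(u.min()/2+u.max()/2+.5,v.min())],18)[0];print('bonnet front',P)
print('front edge->roof c',P-np.array([np.cos(-1.18),np.sin(-1.18),0])*(14+21))
togo([457.7,-380.4,16],-1.178)
E
```

```text
281 316 165 179
bonnet front [ 470.3449642 -411.8851758   18.       ]
front edge->roof c [ 457.01259535 -379.52396537   18.        ]
pos [ 464.6 -367.6  118.5] shift [ 12.9 102.3   8.7] rot [-0.004  0.01  -0.015] F [ 0.1 -0.4 -0.3]
```

Consistent at (457.4, −380). I'll descend in steps.

Emit:
{"op": "play_rows", "data": {
  "series": [
    [0.012,0.015,0.007,0,0.008,-0.015,0.06],
    [0,0.02,0,0,0,0,0.06],
    [0,0.02,0,0,0,0,0.06],
    [0,0.01,0,0,0,0,0.06],
    [0,0,0,0,0,0,0.06],
    [0,0,0,0,0,0,0.06]
  ]
}}

```text
clock: 19.35
position: [455.1, -380.7, 50.9]
ee_rot: [0.139, -0.691, 0.696, -0.138]
contact_force: [0.3, -0.2, -1.0]
gripper_width: 60.0
```

```bash
python3 - <<'E'
from h import *
togo([457.5,-380.1,16],-1.178)
E
```

```text
pos [ 455.1 -380.7   50.9] shift [-2.5 34.9  0.2] rot [-0.006  0.002  0.001] F [ 0.3 -0.2 -1. ]
```

Emit:
{"op": "play_rows", "data": {
  "series": [
    [-0.003,0.01,0,0,0,0,0.06],
    [0,0.015,0,0,0,0,0.06],
    [0,0.005,0,0,0,0,0.06],
    [0,0,0,0,0,0,0.06],
    [0,0,0,0,0,0,0.06]
  ]
}}

```text
clock: 19.85
position: [460.5, -380.8, 21.8]
ee_rot: [0.137, -0.69, 0.697, -0.14]
contact_force: [-1.4, 0.5, 0.4]
gripper_width: 59.6
```

```bash
python3 - <<'E'
from h import *
togo([457.5,-380.1,16],-1.178)
E
```

```text
pos [ 460.5 -380.8   21.8] shift [ 2.5  5.8 -1.8] rot [-0.011  0.002 -0.002] F [-1.4  0.5  0.4]
```

Emit:
{"op": "play_rows", "data": {
  "series": [
    [0.002,0.004,-0.001,-0.008,0,0,0.06],
    [0,0,0,0,0,0,0.06],
    [0,0,0,0,0,0,0.0],
    [0,0,0,0,0,0,0.0],
    [0,0,0,0,0,0,0.0],
    [0,0,0,0,0,0,0.0]
  ]
}}

```text
clock: 20.45
position: [459.3, -381.3, 19.8]
ee_rot: [0.137, -0.692, 0.695, -0.141]
contact_force: [0.8, 0.3, -1.4]
gripper_width: 28.3
```

```bash
python3 - <<'E'
from h import *
togo([457.5,-380.1,16],-1.178)
E
```

```text
pos [ 459.3 -381.3   19.8] shift [ 1.2  3.7 -1.9] rot [-0.005  0.002 -0.005] F [ 0.8  0.3 -1.4]
```

Emit:
{"op": "play_rows", "data": {
  "series": [
    [0,-0.02,0,0,0,0,0.0],
    [0,-0.04,0,0,0,0,0.0],
    [0,-0.04,0,0,0,0,0.0],
    [0,-0.04,0,0,0,0,0.0],
    [0,-0.04,0,0,0,0,0.0],
    [0,-0.04,0,0,0,0,0.0],
    [0,-0.03,0,0,0,0,0.0],
    [0,0,0,0,0,0,0.0]
  ]
}}

```text
clock: 21.25
position: [456.0, -380.0, 276.9]
ee_rot: [-0.138, 0.694, -0.693, 0.139]
contact_force: [0.4, 0.0, 0.3]
gripper_width: 28.0
```

```bash
python3 - <<'E'
from h import *
load(100);togo([512,120,280],-1.178);print(read_state()['gripper_width'])
E
```

```text
goal [511.8  62.6 203.7]
pos [ 456.  -380.   276.9] shift [-221.4   73.3 -387.2] rot [-0.304  0.587  0.093] F [0.4 0.  0.3]
now s,h,x -275.5 307.0 32.4 27.97626626554137
pos [ 456.  -380.   276.9] shift [-243.7   -2.9 -440.2] rot [ 0.     0.001 -0.   ] F [0.4 0.  0.3]
27.97626626554137
```

Emit:
{"op": "play_rows", "data": {
  "series": [
    [-0.022,-0.005,-0.04,0,0,0,0.0],
    [-0.023,-0.002,-0.042,0,0,0,0.0],
    [-0.023,0,-0.042,0,0,0,0.0],
    [-0.023,0,-0.042,0,0,0,0.0],
    [-0.023,0,-0.042,0,0,0,0.0],
    [-0.023,0,-0.042,0,0,0,0.0],
    [-0.023,0,-0.042,0,0,0,0.0],
    [-0.023,0,-0.042,0,0,0,0.0],
    [-0.023,0,-0.042,0,0,0,0.0],
    [-0.02,0,-0.035,0,0,0,0.0]
  ]
}}

```text
clock: 22.25
position: [505.4, 98.9, 276.9]
ee_rot: [-0.137, 0.696, -0.693, 0.131]
contact_force: [0.8, -0.7, -0.2]
gripper_width: 28.3
```

Emit:
{"op": "play_rows", "data": {
  "series": [
    [0,0,0,-0.05,0.096,0.015,0.0],
    [0,0,0,-0.05,0.096,0.015,0.0],
    [0,0,0,-0.05,0.096,0.015,0.0],
    [0,0,0,-0.05,0.096,0.015,0.0],
    [0,0,0,-0.05,0.096,0.015,0.0],
    [0,0,0,-0.05,0.096,0.015,0.0],
    [0,0,0,0,0,0,0.0],
    [0,0,0,0,0,0,0.0]
  ]
}}

```text
clock: 23.05
position: [501.2, 106.7, 267.6]
ee_rot: [0.076, 0.805, -0.583, -0.072]
contact_force: [0.6, -0.2, -0.8]
gripper_width: 28.8
```

```bash
python3 - <<'E'
from h import *
load(80,128)
E
```

```text
goal [513.6  71.4 185.6]
pos [501.2 106.7 267.6] shift [-21.6  67.5  55.5] rot [ 0.    -0.018  0.022] F [ 0.6 -0.2 -0.8]
now s,h,x 183.9 148.0 -19.0 28.766493799650558
```

Emit:
{"op": "play_rows", "data": {
  "series": [
    [-0.01,0.01,0.02,0,-0.015,0.02,0.0],
    [-0.008,0.02,0.02,0,0,0,0.0],
    [0,0.02,0.012,0,0,0,0.0],
    [0,0.015,0,0,0,0,0.0],
    [0,0,0,0,0,0,0.0],
    [0,0,0,0,0,0,0.0]
  ]
}}

```text
clock: 23.65
position: [513.2, 74.6, 186.0]
ee_rot: [0.075, 0.804, -0.588, -0.055]
contact_force: [-0.5, 0.0, -0.2]
gripper_width: 28.7
```

```bash
python3 - <<'E'
from h import *
load(60,126)
E
```

```text
goal [514.4  75.6 166. ]
pos [513.2  74.6 186. ] shift [-1.  19.5  4.9] rot [-0.006  0.012  0.004] F [-0.5  0.  -0.2]
now s,h,x 131.0 79.5 -1.0 28.66447887726936
```

Emit:
{"op": "play_rows", "data": {
  "series": [
    [0,0.01,0.004,-0.004,0.01,0.003,0.0],
    [0,0.01,0,0,0,0,0.0],
    [0,0,0,0,0,0,0.0],
    [0,0,0,0,0,0,0.0]
  ]
}}

```text
clock: 24.05
position: [514.8, 77.8, 166.2]
ee_rot: [0.079, 0.805, -0.585, -0.056]
contact_force: [-0.5, 0.3, -1.1]
gripper_width: 28.4
```

```bash
python3 - <<'E'
from h import *
load(21,126)
w=snap('wrist','w7.png');cv2.imwrite('pics/w7c.png',cv2.resize(w['color'][100:290,200:360,::-1],(505,600),interpolation=cv2.INTER_CUBIC))
# bonnet (blue) extents and channel edges by gradient
m=mask(w,(105,120,30),(125,255,255),(230,150,330,300));v,u=np.nonzero(m);print('blue',u.min(),u.max(),v.min(),v.max())
t=np.deg2rad(18);X=np.array([np.cos(YC),np.sin(YC),0]);Y=np.array([-np.sin(YC),np.cos(YC),0]);n=-np.sin(t)*Y+np.array([0,0,np.cos(t)]);U=np.cos(t)*Y+np.array([0,0,np.sin(t)])
d=read_state()['position']-O-[0,0,70];h=d@n;s=d@U;print(s,h,d@X)
q=O+[0,0,70]+n*(h-19.8+18);rm=(v.min()+v.max())//2
a=[(u[v==rm].min(),rm),(u[v==rm].max()+1,rm)];o,r=ray(w,a);P=o+r*(((q-o)@n)/(r@n))[:,None];print('bonnet x',((P-O)@X).round(1),((P-O-[0,0,70])@U).round(1))
E
```

```text
goal [516.8  87.4 128.9]
pos [514.8  77.8 166.2] shift [-0.  38.5  2.1] rot [-0.001  0.005 -0.002] F [-0.5  0.3 -1.1]
now s,h,x 128.1 59.5 -0.1 28.43139453352178
blue 253 309 216 238
128.11878884130937 59.464610078006 -0.19391612757464755
bonnet x [ 16.1 -13. ] [102.6 102.4]
```

Emit:
{"op": "play_rows", "data": {
  "series": [
    [0.001,0.012,0.002,0,0.004,-0.002,0.0],
    [0,0.012,0,0,0,0,0.0],
    [0,0.003,0,0,0,0,0.0],
    [0,0,0,0,0,0,0.0],
    [0,0,0,0,0,0,0.0]
  ]
}}

```text
clock: 24.6
position: [515.1, 84.9, 137.7]
ee_rot: [0.08, 0.805, -0.585, -0.058]
contact_force: [0.1, 0.0, -0.1]
gripper_width: 28.4
```

```bash
python3 - <<'E'
from h import *
load(20.8)
E
```

```text
goal [516.6  86.6 128.4]
pos [515.1  84.9 137.7] shift [-1.2  9.4  1. ] rot [-0.     0.001  0.   ] F [ 0.1  0.  -0.1]
now s,h,x 126.0 30.2 -1.2 28.35024841558197
```

Emit:
{"op": "play_rows", "data": {
  "series": [
    [0.0003,0.003,0,0,0,0,0.0],
    [0,0.003,0,0,0,0,0.0],
    [0,0.001,0,0,0,0,0.0],
    [0,0,0,0,0,0,0.0]
  ]
}}

```text
clock: 25.0
position: [515.7, 87.2, 131.1]
ee_rot: [0.08, 0.805, -0.585, -0.057]
contact_force: [0.2, 0.1, -0.6]
gripper_width: 28.3
```

```bash
python3 - <<'E'
from h import *
load(20.8)
E
```

```text
goal [516.6  86.6 128.4]
pos [515.7  87.2 131.1] shift [-1.   2.4  1.3] rot [ 0.     0.001 -0.001] F [ 0.2  0.1 -0.6]
now s,h,x 126.3 23.2 -1.0 28.335138663770557
```

No contact while the van is 3 mm over the floor and already between the walls. I'll finish lowering and release.

Emit:
{"op": "play_rows", "data": {
  "series": [
    [0.0003,0.0025,0,0,0,0,0.0],
    [0,0,0,0,0,0,0.0],
    [0,0,0,0,0,0,0.06],
    [0,0,0,0,0,0,0.06],
    [0,0,0,0,0,0,0.06],
    [0,-0.02,0,0,0,0,0.06],
    [0,-0.03,0,0,0,0,0.06],
    [0,-0.03,0,0,0,0,0.06],
    [0,0,0,0,0,0,0.06],
    [0,0,0,0,0,0,0.06]
  ]
}}

```text
clock: 26.0
position: [510.6, 63.0, 207.6]
ee_rot: [0.08, 0.805, -0.585, -0.057]
contact_force: [-0.5, 0.3, -0.3]
gripper_width: 60.2
```

```bash
python3 - <<'E'
from h import *
a=snap('scene','s9.png');b=snap('side');w=snap('wrist')
cv2.imwrite('pics/c3.png',np.hstack([cv2.resize(a['color'][190:290,200:290,::-1],(400,440)),cv2.resize(b['color'][160:260,255:345,::-1],(400,440))]))
for n,lo,hi,h in(('yellow',(20,150,80),(34,255,255),18),('blue',(105,120,40),(125,255,255),18)):
    c,k=cen(mask(a,lo,hi,(200,200,300,290)));print(n,c,k)
t=np.deg2rad(18);X=np.array([np.cos(YC),np.sin(YC),0]);Y=np.array([-np.sin(YC),np.cos(YC),0]);nn=np.array([0,0,np.cos(t)])-np.sin(t)*Y;U=np.cos(t)*Y+np.array([0,0,np.sin(t)])
# expected bonnet-top centres: nose at s=-135 and -79; bonnet centre 7 behind
for s in(-128,-72):print(proj(a,O+[0,0,70]+U*s+nn*18))
print(read_state()['contact_force'],read_state()['position'])
E
```

```text
yellow [220.09090909 258.43181818] 44
blue [238.63157895 247.18421053] 38
[[219.67571126 259.38786701]]
[[237.94432692 247.93586126]]
[ 0.21446132 -0.59209359 -0.72375766] [510.42006172  63.14833738 206.66197965]
```

View pics/c3.png

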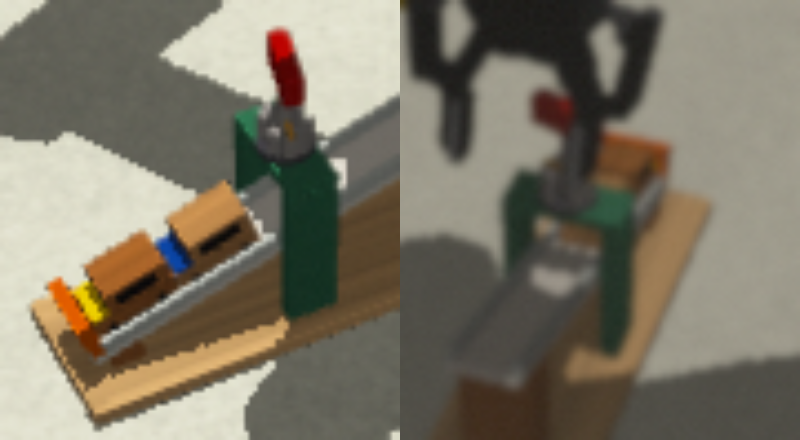

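The picture shows both vans queued nose downhill and the gate still parked. Their bonnets are within 1 px of the expected spots. Handing in.

```bash
python3 -c "
from bench import job_done
print(job_done())"
```

```text
the job is handed in; nothing more can be done
None
```

The gate is parked open and both vans are queued in the chute, nose downhill. I handed the job in at about 26 s of the 72 s allowed; the hand-in reports no verdict.

- **Gate:** I pulled the handle up about 18 mm, twisted it 1.31 rad counterclockwise and lowered it. It stopped by itself at about 14 mm, and I let go. The later pictures show the bar still raised and turned.
- **Vans:** The yellow-bonnet van went in first and ran to the stop. The blue-bonnet van queued right behind it.
- **Last checks:** In the scene picture both bonnets lie about 1 px from where the geometry puts them. The gripper is empty and clear of the chute, with a force reading under 1 N, which is sensor noise. I saw no contact with any other object on the bench, but did not measure their positions at the end.
- **Disagreements:** My first position for the handle was about 4 mm off, and the wrist camera corrected it. One close-up measurement of the blue-bonnet van's roof disagreed by about 10 mm, probably because shadow cut off part of it. I used the bonnet and the earlier measurement instead. No check failed at the end.

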